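Tip the bar flat and shut the gift box

ROBOT

A 6-joint arm with a two-finger parallel gripper is mounted at the origin on the work surface. World frame = base frame: x ahead of the robot, y to its left, z up, the work surface at z = 0. Lengths are in m, angles in rad, forces in N, time in s.
With the tool pointing down it reaches from about 0.35 to 0.875 m from the base axis. Payload 4.2 kg.
Tool frame: the origin (TCP) lies at the very end of the fingers, on their centre line; the grasp point (between the pads) lies 19 mm behind it; z points along the fingers, y is the line along which they close (so a half turn about z gives the same grasp; the last joint's range is limited). The gripper opens to 85 mm and grips with 20 to 120 N. Pads are 22 mm wide; open, the fingers measure 114 mm over their backs; the gripper's body (76 mm by 85 mm) begins 54 mm behind the grasp point. The pads swing forward as they close: fully open they stand 13 mm farther back than shut.
Start: joints at [1.487, 0.385, 0.008, 0, -1.194, -0.259], TCP at [0.21, 0.589, 0.231] pointing down, gripper open.
Joint ranges: [-3.14, 3.14], [-1.21, 2.06], [-1.07, 1.41], [-3.16, 2.05], [-2.99, -0.16], [-3.1, 3.1]. Speed limits (rad/s): [2.79, 2.79, 3.14, 3.14, 3.14, 3.14].

INTERFACE

Orientations are given as a 3x3 rotation matrix whose columns are the frame's x, y, z axes.
In Python, from bench import bot gives the robot as it stands.
- The arm moves only by the tool carry_out, never from a script. Its argument "targets" is a list that holds one entry, the list of rows, each a list of 7 numbers: the shift along the tool's x, y, z in m, then the turn, a rotation vector about the tool's x, y, z in rad, then the finger opening in m, from 0 to 0.0854. A call has 1 to 20 rows; each row is the pose to reach, as a shift and turn from the pose commanded when the call began, along the tool's axes at that moment; what a row does not reach only later rows make up. A row lasts 1/10 s, in which the tool goes at most 50 mm and 8.59 degrees, less where a joint would pass 70% of its speed; a pose out of reach is approached as far as the arm can. A call with a gripper value outside its range is refused whole. The fingers move at their own pace and stop on an object; "newtons" is the grip in N (left out, the last holds). Time passes only in rows, so rows that repeat a pose let the fingers close. It gives the time, the measured TCP pose, the force, the opening and the grip force at its end, in the units of the state.
- bot.state(): the state, without advancing time (a new reading comes with each control period).
- bot.camera(name): name is "side" or "top"; returns a dict with "color" (480x640x3 uint8, blue, green, red), "intrinsics" (3x3 intrinsics, pixels), "R" (3x3) and "t" (3): a world point X has camera coordinates R X + t. Camera axes: x right, y down, z forward; pixel columns grow to the right and rows downward; lengths in m; the calibration is good to about 2 mm. A picture is of the moment at which its call begins. There is no depth.
- bot.job_done(): hands the job in; it is judged then, once.
The state is a dict: "time": time; "q": joint angles; "qd": joint speeds; "tau": joint torques, N m; "tcp_pos": TCP position; "tcp_rot": TCP orientation; "contact_force": force on the tool from outside, world axes, zero at the start; "torque": the same for the moment, N m; "grip_width": opening from 0.0 (shut) to 1.0 (fully open); "grasp_force": force on a finger pad.
Only numpy, scipy, OpenCV 4.12 (cv2) and the standard library are available. Lean on these libraries where they do the work, as an engineer would, in place of code of your own. Each camera call takes 0.05 s, during which the arm holds its last target. There are 200 camera calls.

TASK

One chocolate bar in the open gift box has been left standing on its edge, so the lid cannot close: push it over gently with your fingertips so that it lies flat in its own compartment like the other three. Then flip the open lid over and press it down until the box is fully shut, without slamming it. Only push: grip nothing and pick nothing up, leave the other bars in their compartments, and do not disturb the ribbon spool and the tin beside the box.

Things in the scene. Friction and masses are not known exactly. Their poses are not given: they have to be found in the camera images.
- gift_box: grey board gift box, bottom part 195 (x) x 139 (y) x 28 mm high, fixed on the bench, yaw up to 0.4 rad either way. Origin: centre of its underside, at bench level. Outer walls 4 mm thick, inner floor 4 mm up. Two 3 mm dividers crossing at the centre, 22 mm above the bench at their top, form 2 x 2 compartments of 92 (x) x 64 (y) mm. The lid hinges along the +y wall
- lid (a joint): opening angle of the lid in rad: 0 shut, 1.57 straight up, starts at 1.75 to 2.15 (leaning back, away from the box), stop at 2.3. The hinge is stiff: the lid stays where it is left and must be pushed all the way (about 1 to 2 N at the free edge)
- lid_hinge (a point): middle of the hinge line, which runs along the box's x at the top of its +y wall, 28 mm above the bench
- lid_edge (a point): middle of the lid's free edge, on the outer face. The lid is a board 199 (along the hinge) x 143 (hinge to free edge) x 4 mm; its inner face lies on the hinge line. A flap 3 mm thick, 22 mm deep stands along the free edge at right angles on the inner side; when shut it hangs in front of the -y wall and the lid's outer face is 32 mm above the bench
- bar_up: wrapped chocolate bar, brown with pale band, 76 x 44 x 14 mm, 60 g, standing on a long edge along the box's x in any of the compartments, 1 to 2 mm from its -y wall, top 48 mm above the bench. It has room to fall only towards the box's +y. Origin: 7 mm above the lower edge, mid-thickness, mid-length; x along the length, y across the thickness, z across the width (up while it stands)
- bar_up_center (a point): centre of the standing bar: 26 mm above the bench while it stands, about 11 mm once it lies flat
- bar_a: a chocolate bar in a plain dark-brown wrapper with a pale paper band, rigid, 76 x 44 x 14 mm, about 60 g, already lying flat in another compartment along that compartment's -y wall, its top 18 mm above the bench. Origin: mid-thickness, mid-length, 7 mm in from the long edge nearer the -y wall; x along its length, z up
- bar_a_center (a point): centre of that lying bar, 11 mm above the bench
- bar_b: a chocolate bar in a plain dark-brown wrapper with a pale paper band, rigid, 76 x 44 x 14 mm, about 60 g, already lying flat in another compartment along that compartment's -y wall, its top 18 mm above the bench. Origin: mid-thickness, mid-length, 7 mm in from the long edge nearer the -y wall; x along its length, z up
- bar_b_center (a point): centre of that lying bar, 11 mm above the bench
- bar_c: a chocolate bar in a plain dark-brown wrapper with a pale paper band, rigid, 76 x 44 x 14 mm, about 60 g, already lying flat in another compartment along that compartment's -y wall, its top 18 mm above the bench. Origin: mid-thickness, mid-length, 7 mm in from the long edge nearer the -y wall; x along its length, z up
- bar_c_center (a point): centre of that lying bar, 11 mm above the bench
- spool: white spool of brown ribbon, 60 mm across, 32 mm high, standing 20 to 60 mm from the box beside its -x or -y wall; leave it alone. Origin: centre of its underside
- tin: round closed tin, 60 mm across, 45 mm high, standing beside the other of those two walls; leave it alone. Origin: centre of its underside
- box_stack: fixed stack of two closed gift boxes, 200 x 145 x 68 mm high, to the right; in nobody's way. Origin: centre of its underside
Not all that is in view belongs to the job. Leave any purple look-alike of the bar_c alone.

How it is judged:
By the outcome, as a careful person would: the job done as asked, in the order asked, and still so for the second after the job is handed in, with the robot touching nothing.
It also fails if it takes over 48 s, if anything falls off the work surface, if the arm or the gripper's body presses on something with over 40 N, if the wrist force passes 120 N, or if a joint passes its speed limit or range.

## Working session

There is one attempt and no reset: what is moved stays moved. The work goes in short steps, Python scripts to look and compute and a tool call to move; the robot and the scene stay as the last step left them, time stands still between calls to the robot, and variables do not carry over. Pictures are saved under pics/ and viewed, at most 10 in all, crops included, and the job is handed in when it is done.

Besides the shell and the picture viewer there is one more tool, called after "Emit:" as a command line: name --argument value ..., lists and objects as JSON in quotes. carry_out: Moves the arm, as the interface text tells. Its arguments: {"type":"object","properties":{"targets":{"type":"array","items":{"type":"array","items":{"type":"array","items":{"type":"number"}}}},"newtons":{"type":"number"}},"required":["targets"]}

```bash
mkdir -p pics; cat > h.py <<'E'
import numpy as np, cv2
from bench import bot
def snap(n,f):
    c=bot.camera(n); cv2.imwrite(f'pics/{f}.png',c['color']); np.savez(f'pics/{f}.npz',K=c['intrinsics'],R=c['R'],t=c['t']); return c
def P(f):
    d=np.load(f'pics/{f}.npz'); return d['K']@np.c_[d['R'],d['t']]
def proj(f,X):
    X=np.atleast_2d(X); p=np.c_[X,np.ones(len(X))]@P(f).T; return p[:,:2]/p[:,2:]
def at_z(f,uv,z):
    M=P(f); H=np.c_[M[:,0],M[:,1],M[:,2]*z+M[:,3]]; x=np.linalg.solve(H,[*uv,1]); return x[:2]/x[2]
def tri(fa,a,fb,b):
    x=cv2.triangulatePoints(P(fa),P(fb),np.array(a,float),np.array(b,float)); return (x[:3]/x[3]).T
E
python3 - <<'E'
from h import *
for n in('top','side'):
    snap(n,n+'0'); d=np.load(f'pics/{n}0.npz'); print(n,-d['R'].T@d['t'],d['R'].round(2).tolist(),d['K'][0,0])
s=bot.state(); print(s['time'],s['tcp_pos'],s['tcp_rot'],s['contact_force'])
E
```

```text
top [ 0.48686487 -0.20275276  1.08347608] [[0.0, -1.0, -0.03], [-1.0, 0.0, -0.09], [0.09, 0.03, -1.0]] 535.2823441998844
side [0.10775107 0.31201386 0.90318819] [[-0.75, -0.67, -0.0], [-0.52, 0.58, -0.63], [0.42, -0.47, -0.78]] 546.20199512216
0.1 [0.20989974 0.58812657 0.23032785] [[ 9.41762961e-01 -3.36277029e-01 -5.33076421e-04]
 [-3.36277420e-01 -9.41761002e-01 -1.92683104e-03]
 [ 1.45918434e-04  1.99387967e-03 -9.99998002e-01]] [-1.14159277 -0.28586602 -0.09528643]
```

View pics/top0.png

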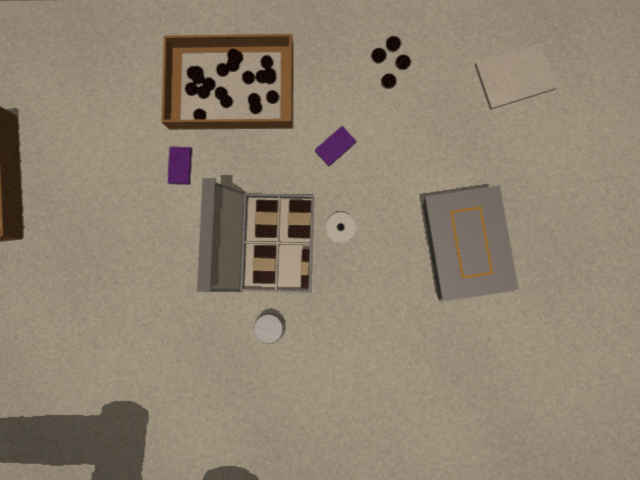

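View pics/side0.png

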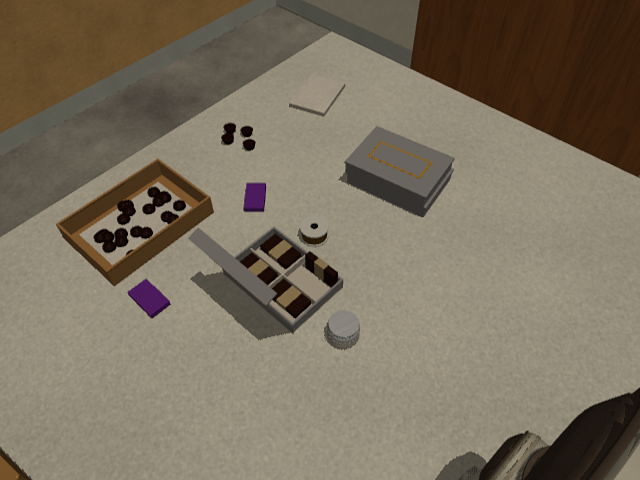

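The box is at about (279,243) in the top view. The lid opens toward world +y, and the standing bar is in the -x,-y compartment at about (305,268). The spool (341,227) is on the -y side and the tin (268,328) on the -x side. Next I'll enlarge crops.

```bash
python3 - <<'E'
import cv2
for f,(x0,y0,w,h),s in(('top0',(190,165,180,135),4.4),('side0',(180,215,190,142),4.2)):
    i=cv2.imread(f'pics/{f}.png')[y0:y0+h,x0:x0+w]; i=cv2.resize(i,None,fx=s,fy=s,interpolation=cv2.INTER_CUBIC); i=cv2.convertScaleAbs(i,alpha=1.5)
    for k in range(0,w,20): cv2.putText(i,str(x0+k),(int(k*s),10),0,.35,(0,0,255),1); cv2.line(i,(int(k*s),12),(int(k*s),20),(0,0,255),1)
    for k in range(0,h,20): cv2.putText(i,str(y0+k),(0,int(k*s)+4),0,.35,(0,255,255),1)
    cv2.imwrite(f'pics/{f}c.png',i)
E
```

```text
(no output)
```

View pics/top0c.png

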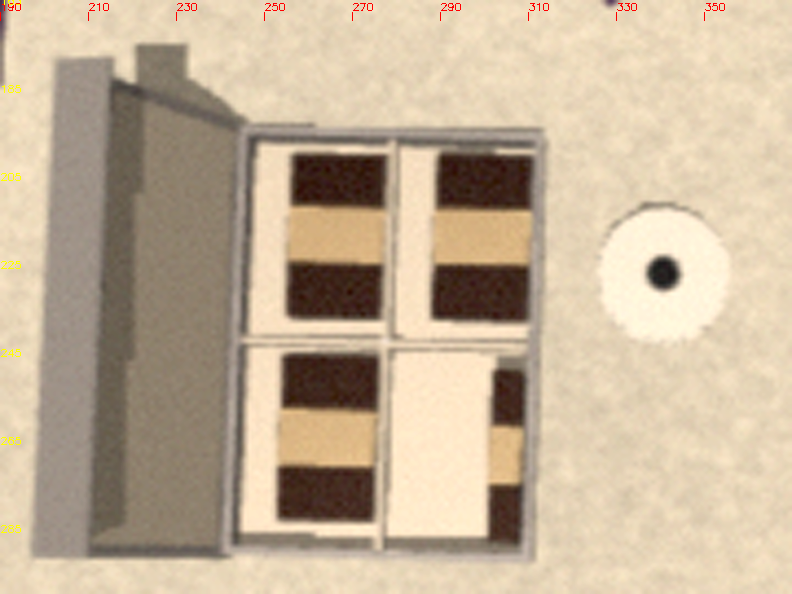

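View pics/side0c.png

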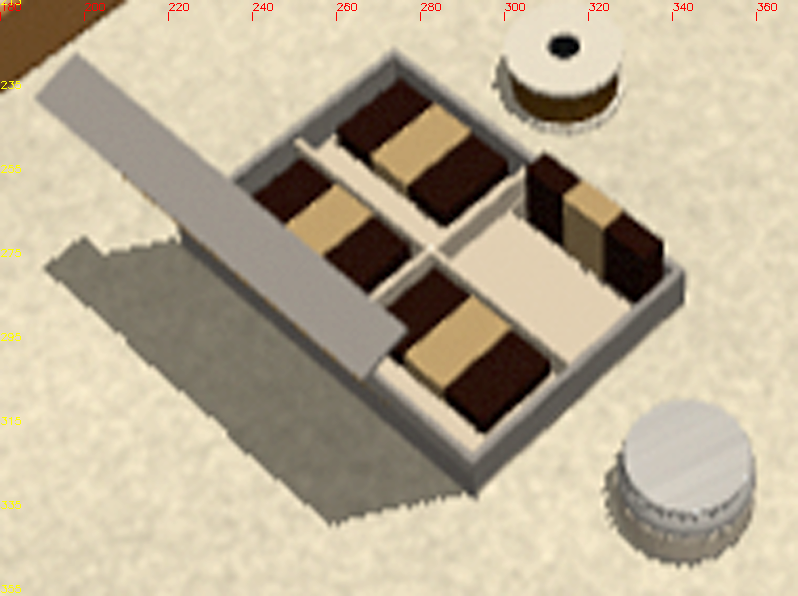

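```bash
cat > fit.py <<'E'
from h import *
from scipy.optimize import least_squares
t=lambda a:np.array(a)/4.4+[190,165]
s=lambda a:np.array(a)/4.2+[180,215]
def box(p,q):
    x,y,a=p[:3]; c,sn=np.cos(a),np.sin(a); q=np.atleast_2d(q)
    return np.c_[x+c*q[:,0]-sn*q[:,1],y+sn*q[:,0]+c*q[:,1],q[:,2]]
X,Y=.0975,.0695
ct=np.array([[X,Y,.028],[X,-Y,.028],[-X,-Y,.028],[-X,Y,.028]]); ut=t([[247,127],[543,130],[533,559],[224,556]])
cs=np.array([[-X,-Y,.028],[-X,Y,.028],[X,-Y,.028]]); us=s([[685,272],[475,460],[394,52]])
def lid(th,x): # outer edge line: 143 along, 4 outward
    return [x,Y-.143*np.cos(th)+.004*np.sin(th),.028+.143*np.sin(th)+.004*np.cos(th)]
lt=t([[53,58],[32,556]]); ls=s([[37,95],[363,380]])
def f(p):
    L=box(p,[lid(p[3],.0995),lid(p[3],-.0995)])
    return np.r_[proj('top0',box(p,ct))-ut,proj('side0',box(p,cs))-us,proj('top0',L)-lt,proj('side0',L)-ls].ravel()
E
python3 - <<'E'
from fit import *
r=least_squares(f,[.49,-.1,0,1.9],loss='soft_l1'); print(r.x,r.fun.reshape(-1,2).round(1).tolist())
for i in(0,1): print('lid edge tri',tri('top0',lt[i],'side0',ls[i]), box(r.x,lid(r.x[3],[.0995,-.0995][i])))
R=np.array([[np.cos(r.x[2]),-np.sin(r.x[2])],[np.sin(r.x[2]),np.cos(r.x[2])]])
for a,b in(([495,369],[528,167]),([490,541],[637,260])):
    p=tri('top0',t(a),'side0',s(b))[0]; print('bar top',p,'box',R.T@(p[:2]-r.x[:2]))
print('corner tri',tri('top0',ut[2],'side0',us[0]),tri('top0',ut[3],'side0',us[1]))
for n,z in(('spool',.032),('tin',.045)):
    p=at_z('top0',dict(spool=t([664,273]),tin=(268.5,328))[n],z); print(n,p,R.T@(p-r.x[:2]))
print(tri('top0',t([664,273]),'side0',s([564,46])),tri('top0',[268.5,328],'side0',s([688,455])))
E
```

```text
[ 0.57430154 -0.09380181 -0.02474966  1.91995357] [[-1.6, -0.4], [0.4, 0.4], [-0.1, 1.0], [-0.3, -0.2], [0.5, -1.3], [-0.4, 0.2], [0.0, -1.8], [0.4, 0.3], [-0.1, 0.6], [-0.9, 0.2], [-0.0, -0.5]]
lid edge tri [[0.67616399 0.02551634 0.16216728]] [[0.67679466 0.02587824 0.16100315]]
lid edge tri [[0.47856864 0.03089595 0.15882046]] [[0.47785561 0.03080292 0.16100315]]
bar top [ 0.5604726  -0.14496622  0.04451903] box [-0.01255853 -0.05149097]
bar top [ 0.48664625 -0.14147808  0.04282709] box [-0.08644858 -0.04983088]
corner tri [[ 0.47679092 -0.16102398  0.02161122]] [[ 0.47810073 -0.02248392  0.02847308]]
spool [ 0.6050753  -0.21959142] [ 0.03387728 -0.12498952]
tin [ 0.40814786 -0.07979051] [-0.16644953  0.00989518]
[[ 0.60517628 -0.21971186  0.03005645]] [[ 0.40724255 -0.07968754  0.04050354]]
```

```bash
cat > go.py <<'E'
from fit import *
from scipy.spatial.transform import Rotation as Ro
B=[.5743,-.0938,-.02475]
def rel():
    s=bot.state(); p=s['tcp_pos']; a=B[2]; d=np.array(p[:2])-B[:2]
    return np.r_[np.cos(a)*d[0]+np.sin(a)*d[1],-np.sin(a)*d[0]+np.cos(a)*d[1],p[2]]
def Rt():
    a=B[2]; ex=np.array([np.cos(a),np.sin(a),0]); ey=np.array([-np.sin(a),np.cos(a),0]); return np.c_[-ey,-ex,[0,0,-1]]
def need(q):
    s=bot.state(); R=np.array(s['tcp_rot']); X=box(B,q)[0]
    print('shift',(R.T@(X-s['tcp_pos'])).round(4),'turn',Ro.from_matrix(R.T@Rt()).as_rotvec().round(4),'at',rel().round(4),'F',np.round(s['contact_force'],2),'t',s['time'])
E
python3 -c "
from go import *
need([-.0495,-.095,.12])"
```

```text
shift [0.5552 0.6252 0.1117] turn [ 0.0016 -0.0014  1.2526] at [-0.3812  0.6727  0.2303] F [-1.14 -0.29 -0.1 ] t 0.1
```

Emit:
carry_out --targets '[[[0.555,0.625,0,0,0,1.2526,0],[0.555,0.625,0,0,0,1.2526,0],[0.555,0.625,0,0,0,1.2526,0],[0.555,0.625,0,0,0,1.2526,0],[0.555,0.625,0,0,0,1.2526,0],[0.555,0.625,0,0,0,1.2526,0],[0.555,0.625,0,0,0,1.2526,0],[0.555,0.625,0,0,0,1.2526,0],[0.555,0.625,0,0,0,1.2526,0],[0.555,0.625,0,0,0,1.2526,0],[0.555,0.625,0,0,0,1.2526,0],[0.555,0.625,0,0,0,1.2526,0],[0.555,0.625,0,0,0,1.2526,0],[0.555,0.625,0,0,0,1.2526,0],[0.555,0.625,0,0,0,1.2526,0],[0.555,0.625,0,0,0,1.2526,0],[0.555,0.625,0,0,0,1.2526,0],[0.555,0.625,0,0,0,1.2526,0],[0.555,0.625,0.05,0,0,1.2526,0],[0.555,0.625,0.1,0,0,1.2526,0]]]'

```text
time: 2.1
tcp_pos: [0.5233, -0.1866, 0.1313]
tcp_rot: [[-0.025, -1.0, 0.004], [-1.0, 0.025, 0.0], [-0.0, -0.004, -1.0]]
contact_force: [0.9, 0.5, -1.2]
grip_width: 0.0
grasp_force: 0.0
```

```bash
python3 -c "
from go import *
need([-.0495,-.095,.038])"
```

```text
shift [0.001  0.0012 0.0933] turn [-0.0043  0.0002 -0.0006] at [-0.0487 -0.094   0.1313] F [ 0.94  0.53 -1.2 ] t 2.1
```

Emit:
carry_out --targets '[[[0,0,0.04,0,0,0,0],[0,0,0.075,0,0,0,0],[0,0,0.092,0,0,0,0],[0,0,0.092,0,0,0,0],[-0.005,0,0.092,0,0,0,0],[-0.01,0,0.092,0,0,0,0],[-0.014,0,0.092,0,0,0,0],[-0.016,0,0.092,0,0,0,0],[-0.018,0,0.092,0,0,0,0],[-0.02,0,0.092,0,0,0,0],[-0.021,0,0.092,0,0,0,0],[-0.022,0,0.092,0,0,0,0],[-0.023,0,0.092,0,0,0,0],[-0.024,0,0.092,0,0,0,0],[-0.025,0,0.092,0,0,0,0],[-0.026,0,0.092,0,0,0,0]]]'

```text
time: 3.7
tcp_pos: [0.5233, -0.1605, 0.0393]
tcp_rot: [[-0.025, -1.0, -0.0], [-1.0, 0.025, 0.0], [-0.0, 0.0, -1.0]]
contact_force: [0.5, 0.3, -0.1]
grip_width: -0.001
grasp_force: 0.0
```

```bash
python3 - <<'E'
from go import *
need([-.0495,-.06,.038])
for n in('top','side'): snap(n,n+'1')
a=cv2.imread('pics/top1.png')[165:315,190:370]; b=cv2.imread('pics/side1.png')[205:355,200:380]
cv2.imwrite('pics/c1.png',cv2.convertScaleAbs(cv2.resize(np.hstack([a,b]),None,fx=2.2,fy=2.2,interpolation=cv2.INTER_CUBIC),alpha=1.5))
E
```

```text
shift [-0.008   0.0002  0.0013] turn [0.0001 0.     0.0001] at [-0.0493 -0.068   0.0393] F [ 0.54  0.31 -0.12] t 3.7
```

View pics/c1.png

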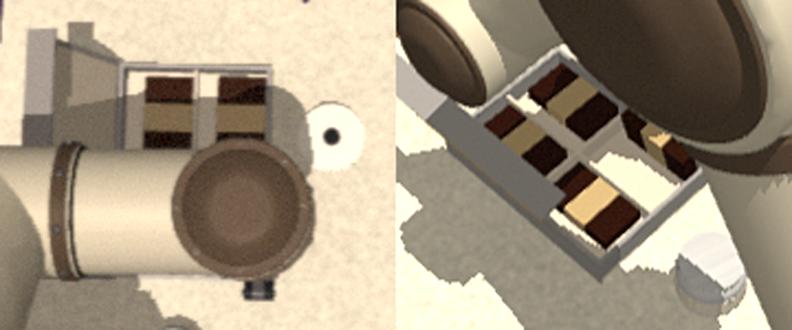

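The bar still stands, perhaps slightly tilted, with its band at about (655,140) in the crop. The wrist hides most of it, and the lid has not moved. I'll keep pushing slowly.

Emit:
carry_out --targets '[[[-0.001,0,0,0,0,0,0],[-0.002,0,0,0,0,0,0],[-0.003,0,0,0,0,0,0],[-0.004,0,0,0,0,0,0],[-0.005,0,0,0,0,0,0],[-0.006,0,0,0,0,0,0],[-0.007,0,0,0,0,0,0],[-0.008,0,0,0,0,0,0],[-0.009,0,0,0,0,0,0],[-0.01,0,0,0,0,0,0]]]'

```text
time: 4.8
tcp_pos: [0.5236, -0.1505, 0.0393]
tcp_rot: [[-0.025, -1.0, 0.0], [-1.0, 0.025, -0.0], [0.0, -0.0, -1.0]]
contact_force: [-0.7, 0.4, -0.4]
grip_width: -0.002
grasp_force: 0.0
```

```bash
python3 - <<'E'
from go import *
need([-.0495,-.06,.038])
for n in('side',): snap(n,n+'2')
b=cv2.imread('pics/side2.png')[215:335,200:360]
cv2.imwrite('pics/c2.png',cv2.convertScaleAbs(cv2.resize(b,None,fx=4.5,fy=4.5,interpolation=cv2.INTER_CUBIC),alpha=1.5))
E
```

```text
shift [0.0021 0.0002 0.0013] turn [-0.     -0.      0.0002] at [-0.0493 -0.0579  0.0393] F [-0.73  0.42 -0.4 ] t 4.8
```

View pics/c2.png

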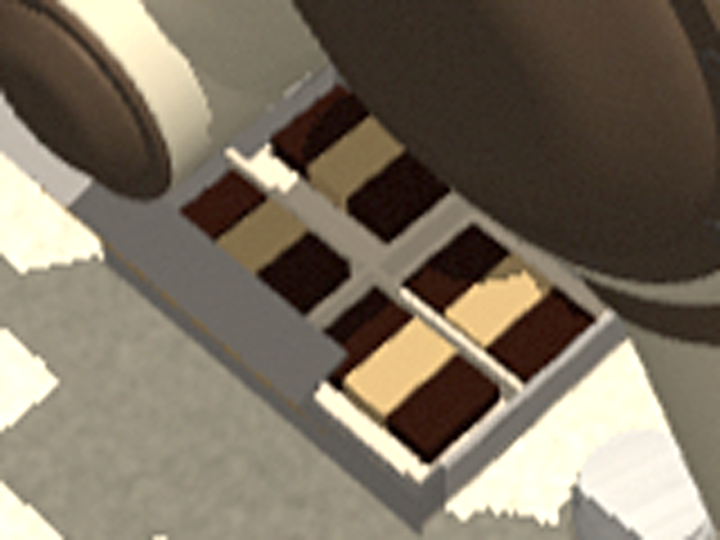

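The bar now lies flat in its compartment: all four tops are in plane, with its band at about (495,310). Next I retreat up, pass over the lid and come down behind it.

Emit:
carry_out --targets '[[[0.01,0,-0.04,0,0,0,0],[0.01,0,-0.09,0,0,0,0],[0.01,0,-0.14,0,0,0,0],[0,0,-0.19,0,0,0,0],[0,-0.01,-0.21,0,0,0,0],[-0.05,-0.03,-0.21,0,0,0,0],[-0.1,-0.049,-0.21,0,0,0,0],[-0.15,-0.049,-0.21,0,0,0,0],[-0.2,-0.049,-0.21,0,0,0,0],[-0.216,-0.049,-0.21,0,0,0,0],[-0.216,-0.049,-0.21,0,0,0,0],[-0.216,-0.049,-0.19,0,0,0,0],[-0.216,-0.049,-0.15,0,0,0,0],[-0.216,-0.049,-0.12,0,0,0,0],[-0.216,-0.049,-0.1,0,0,0,0],[-0.216,-0.049,-0.09,0,0,0,0],[-0.216,-0.049,-0.09,0,0,0,0]]]'

```text
time: 6.55
tcp_pos: [0.5771, 0.0632, 0.1281]
tcp_rot: [[-0.026, -1.0, -0.003], [-1.0, 0.026, -0.001], [0.001, 0.003, -1.0]]
contact_force: [-0.2, -0.3, 0.5]
grip_width: -0.0
grasp_force: 0.0
```

```bash
python3 - <<'E'
from go import *
need([0,.15,.135])
for n in('top','side'): snap(n,n+'3')
a=cv2.imread('pics/top3.png')[165:315,190:370]; b=cv2.imread('pics/side3.png')[205:355,180:360]
cv2.imwrite('pics/c3.png',cv2.convertScaleAbs(cv2.resize(np.hstack([a,b]),None,fx=2.2,fy=2.2,interpolation=cv2.INTER_CUBIC),alpha=1.5))
# path for TCP: box y,z by theta
for th in np.arange(1.9,-.01,-.1):
    r=.125 if th<1.57 else .143
    c=np.array(lid(th,0)); yc=Y-r*np.cos(th)+.004*np.sin(th); zc=.028+r*np.sin(th)+.004*np.cos(th)
    print(round(th,1),round(yc,4),round(zc,4))
E
```

```text
shift [ 0.007  -0.001  -0.0069] turn [ 0.0028 -0.0012 -0.0008] at [-0.001   0.157   0.1281] F [-0.16 -0.35  0.51] t 6.55
1.9 0.1195 0.162
1.8 0.1059 0.1664
1.7 0.0919 0.1693
1.6 0.0777 0.1708
1.5 0.0646 0.153
1.4 0.0522 0.1519
1.3 0.0399 0.1495
1.2 0.0279 0.146
1.1 0.0164 0.1412
1.0 0.0053 0.1353
0.9 -0.0051 0.1284
0.8 -0.0147 0.1205
0.7 -0.0235 0.1116
0.6 -0.0314 0.1019
0.5 -0.0383 0.0914
0.4 -0.0441 0.0804
0.3 -0.0487 0.0688
0.2 -0.0522 0.0568
0.1 -0.0545 0.0445
-0.0 -0.0555 0.032
```

View pics/c3.png

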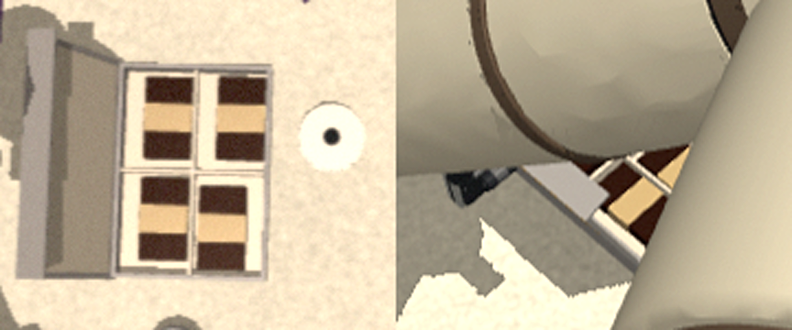

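The bar is flat at (222,225), within its compartment, and the lid has not moved. The gripper isn't visible in the top crop, so I'll check where it should project.

```bash
python3 - <<'E'
from go import *
s=bot.state(); p=s['tcp_pos']; print(proj('top3',[p,[p[0],p[1],.25]]),proj('side3',[p]),proj('top3',box(B,[lid(1.92,0)])),np.round(s['q'],2))
E
```

```text
[[184.48693842 235.65910677]
 [163.66988548 228.41309632]] [[211.4483483  292.94879514]] [[199.83516744 234.71319086]] [ 0.39  0.4  -0.24  0.   -0.93 -0.41]
```

The gripper is just left of the crop, so this is as expected. Now I push the lid up past vertical.

Emit:
carry_out --targets '[[[0.008,0,0,0,0,0,0],[0.014,0,0,0,0,0,0],[0.019,0,0,0,0,0,0],[0.023,0,0,0,0,0,0],[0.027,0,-0.002,0,0,0,0],[0.031,0,-0.004,0,0,0,0],[0.035,0,-0.006,0,0,0,0],[0.039,0,-0.008,0,0,0,0],[0.043,0,-0.01,0,0,0,0],[0.047,0,-0.012,0,0,0,0],[0.051,0,-0.014,0,0,0,0],[0.055,0,-0.016,0,0,0,0],[0.059,0,-0.018,0,0,0,0],[0.063,0,-0.02,0,0,0,0],[0.067,0,-0.022,0,0,0,0],[0.071,0,-0.023,0,0,0,0],[0.075,0,-0.024,0,0,0,0],[0.078,0,-0.025,0,0,0,0],[0.081,0,-0.025,0,0,0,0],[0.081,0,-0.025,0,0,0,0]]]'

```text
time: 8.65
tcp_pos: [0.5759, -0.0173, 0.1544]
tcp_rot: [[-0.025, -1.0, 0.0], [-1.0, 0.025, -0.0], [0.0, -0.0, -1.0]]
contact_force: [-0.2, -0.3, 0.9]
grip_width: -0.0
grasp_force: 0.0
```

```bash
python3 - <<'E'
from go import *
need([0,.0756,.153])
for n in('top','side'): snap(n,n+'4')
a=cv2.imread('pics/top4.png')[165:315,170:350]; b=cv2.imread('pics/side4.png')[205:355,180:360]
cv2.imwrite('pics/c4.png',cv2.convertScaleAbs(cv2.resize(np.hstack([a,b]),None,fx=2.2,fy=2.2,interpolation=cv2.INTER_CUBIC),alpha=1.5))
E
```

```text
shift [ 0.0009 -0.0003  0.0014] turn [-0.     -0.0003 -0.0001] at [-0.0003  0.0765  0.1544] F [-0.19 -0.34  0.92] t 8.65
```

View pics/c4.png

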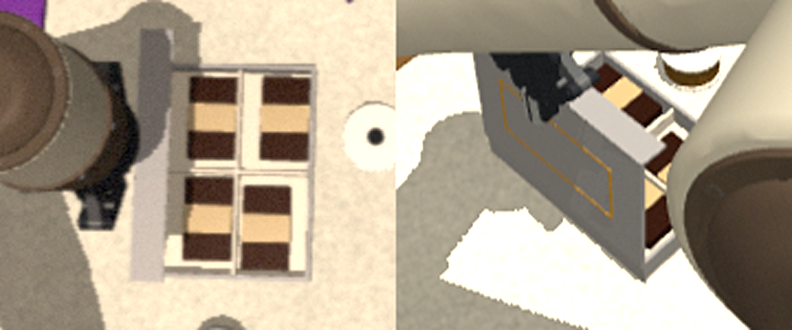

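The lid now stands about vertical, with its outer face against the fingers and its top edge at about (155,150) in the crop. The bars are fine. Now I follow the arc down.

Emit:
carry_out --targets '[[[0.006,0,0.001,0,0,0,0],[0.013,0,0.0025,0,0,0,0],[0.019,0,0.004,0,0,0,0],[0.0255,0,0.005,0,0,0,0],[0.0315,0,0.007,0,0,0,0],[0.0375,0,0.0085,0,0,0,0],[0.0435,0,0.011,0,0,0,0],[0.049,0,0.013,0,0,0,0],[0.0545,0,0.016,0,0,0,0],[0.06,0,0.019,0,0,0,0],[0.0655,0,0.0225,0,0,0,0],[0.0705,0,0.026,0,0,0,0],[0.0755,0,0.03,0,0,0,0],[0.08,0,0.034,0,0,0,0],[0.0845,0,0.0385,0,0,0,0],[0.089,0,0.043,0,0,0,0],[0.093,0,0.0475,0,0,0,0],[0.097,0,0.0525,0,0,0,0],[0.1005,0,0.0575,0,0,0,0],[0.104,0,0.063,0,0,0,0]]]'

```text
time: 10.75
tcp_pos: [0.5733, -0.1211, 0.0909]
tcp_rot: [[-0.025, -1.0, -0.0], [-1.0, 0.025, -0.0], [0.0, 0.0, -1.0]]
contact_force: [-0.7, 0.7, -0.5]
grip_width: 0.001
grasp_force: 0.2
```

```bash
python3 - <<'E'
from go import *
need([0,-.0445,.034])
for n in('top','side'): snap(n,n+'5')
a=cv2.imread('pics/top5.png')[165:315,190:370]; b=cv2.imread('pics/side5.png')[205:355,180:360]
cv2.imwrite('pics/c5.png',cv2.convertScaleAbs(cv2.resize(np.hstack([a,b]),None,fx=2.2,fy=2.2,interpolation=cv2.INTER_CUBIC),alpha=1.5))
E
```

```text
shift [ 0.0172 -0.0003  0.0569] turn [ 0.     -0.      0.0002] at [-0.0003 -0.0273  0.0909] F [-0.73  0.68 -0.5 ] t 10.75
```

View pics/c5.png

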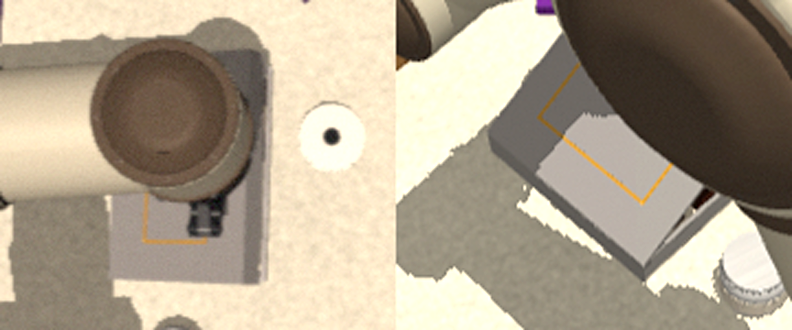

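The lid follows, now about 0.5 rad open, with the fingers near its free edge. I'll close it slowly.

Emit:
carry_out --targets '[[[0.002,0,0.0035,0,0,0,0],[0.004,0,0.007,0,0,0,0],[0.006,0,0.0105,0,0,0,0],[0.0075,0,0.0145,0,0,0,0],[0.009,0,0.0185,0,0,0,0],[0.0105,0,0.022,0,0,0,0],[0.0115,0,0.026,0,0,0,0],[0.013,0,0.03,0,0,0,0],[0.014,0,0.034,0,0,0,0],[0.0145,0,0.037,0,0,0,0],[0.015,0,0.04,0,0,0,0],[0.0155,0,0.043,0,0,0,0],[0.016,0,0.0455,0,0,0,0],[0.016,0,0.0475,0,0,0,0],[0.016,0,0.0495,0,0,0,0],[0.0165,0,0.0515,0,0,0,0],[0.0165,0,0.0535,0,0,0,0],[0.017,0,0.055,0,0,0,0],[0.017,0,0.0565,0,0,0,0],[0.017,0,0.0575,0,0,0,0]]]'

```text
time: 12.85
tcp_pos: [0.5729, -0.1378, 0.0337]
tcp_rot: [[-0.025, -1.0, -0.0], [-1.0, 0.025, -0.0], [0.0, 0.0, -1.0]]
contact_force: [-1.2, -0.5, -0.2]
grip_width: -0.002
grasp_force: 0.1
```

Emit:
carry_out --targets '[[[0,0,0.0007,0,0,0,0],[0,0,0.0014,0,0,0,0],[0,0,0.002,0,0,0,0],[0,0,0.0025,0,0,0,0],[0,0,0.003,0,0,0,0],[0,0,0.003,0,0,0,0]]]'

```text
time: 13.45
tcp_pos: [0.5729, -0.1378, 0.032]
tcp_rot: [[-0.024, -1.0, 0.0], [-1.0, 0.024, -0.0], [0.0, -0.0, -1.0]]
contact_force: [-1.7, 1.2, 7.0]
grip_width: -0.001
grasp_force: 3.6
```

The tip stopped at 32 mm with 7 N, which is the shut height. One slight extra press, then I retreat.

Emit:
carry_out --targets '[[[0,0,0.001,0,0,0,0],[0,0,0.0015,0,0,0,0],[0,0,0.0015,0,0,0,0],[0,0,0.0015,0,0,0,0]]]'

```text
time: 13.85
tcp_pos: [0.573, -0.1378, 0.0319]
tcp_rot: [[-0.024, -1.0, 0.001], [-1.0, 0.024, -0.001], [0.001, -0.001, -1.0]]
contact_force: [-5.8, 1.9, 14.5]
grip_width: 0.001
grasp_force: 7.2
```

Emit:
carry_out --targets '[[[0,0,-0.003,0,0,0,0],[0,0,-0.008,0,0,0,0],[0,0,-0.03,0,0,0,0],[0,0,-0.07,0,0,0,0],[0,0,-0.12,0,0,0,0],[0,0,-0.17,0,0,0,0],[-0.05,0,-0.2,0,0,0,0],[-0.1,0,-0.2,0,0,0,0],[-0.15,0,-0.2,0,0,0,0],[-0.2,0,-0.2,0,0,0,0],[-0.25,0.05,-0.2,0,0,0,0],[-0.3,0.1,-0.2,0,0,0,0],[-0.35,0.1,-0.2,0,0,0,0],[-0.4,0.1,-0.2,0,0,0,0],[-0.4,0.1,-0.2,0,0,0,0],[-0.4,0.1,-0.2,0,0,0,0]]]'

```text
time: 15.45
tcp_pos: [0.4821, 0.2687, 0.2289]
tcp_rot: [[-0.019, -1.0, 0.0], [-1.0, 0.019, 0.001], [-0.001, -0.0, -1.0]]
contact_force: [-0.1, -0.7, 0.4]
grip_width: -0.003
grasp_force: 0.0
```

```bash
python3 - <<'E'
from go import *
for n in('top','side'): snap(n,n+'6')
a=cv2.imread('pics/top6.png')[165:345,190:370]; b=cv2.imread('pics/side6.png')[205:385,180:360]
cv2.imwrite('pics/c6.png',cv2.convertScaleAbs(cv2.resize(np.hstack([a,b]),None,fx=2.2,fy=2.2,interpolation=cv2.INTER_CUBIC),alpha=1.5))
L=box(B,[lid(0,.0995),lid(0,-.0995)])
print('expected shut, crop px',((proj('top6',L)-[190,165])*2.2).round(),((proj('side6',L)-[180,205])*2.2+[396,0]).round())
E
```

```text
expected shut, crop px [[277.  63.]
 [271. 284.]] [[604.  39.]
 [761. 157.]]
```

View pics/c6.png

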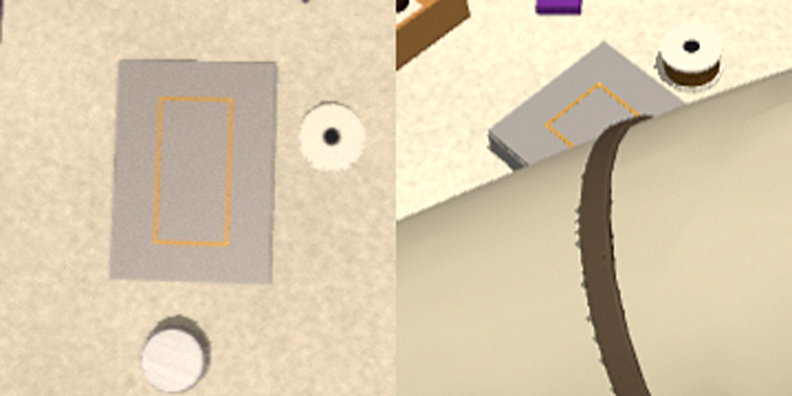

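The lid is shut: its free-edge corners at (276,63) and (271,283) match the predicted shut positions. The spool and tin have not moved, so I'm handing in.

```bash
python3 -c "
from bench import bot
print(bot.job_done())"
```

```text
the job is handed in; nothing more can be done
None
```

The standing bar was pushed flat into its own compartment, the lid was closed slowly and pressed fully shut, the spool and tin were left untouched, and the job was handed in at about 15.5 s (no verdict was returned).

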